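Seal a coffee sample tin in the bench bar clamp

ROBOT

A 6-joint arm with a two-finger parallel gripper is mounted at the origin on the work surface. World frame = base frame: x ahead of the robot, y to its left, z up, the work surface at z = 0. Lengths are in mm, angles in rad, forces in N, time in s.
With the tool pointing down it reaches from about 350 to 875 mm from the base axis. Payload 4.2 kg.
Tool frame: the origin (TCP) lies on the mounting face of the last link; the fingertips stand 173 mm ahead of it and the grasp point (between the pads) lies 155 mm ahead of it (tcp_to_grasp is the distance from the TCP to the grasp point, in mm); z points along the fingers, y is the direction in which the jaws open and shut (so a half turn about z gives the same grasp; the last joint's range is limited). The gripper opens to 85 mm and grips with 20 to 120 N. Pads are 22 mm wide; open, the fingers measure 114 mm over their backs; the gripper's body (76 mm by 85 mm) begins 54 mm behind the grasp point. The pads swing forward as they close: fully open they stand 13 mm farther back than shut.
Start: joints at [-0.93, 0.385, 0.008, 0, -1.194, -0.259], TCP at [232.884, -579.97, 404.712] pointing down, gripper open.
Joint ranges: [-3.14, 3.14], [-1.21, 2.06], [-1.07, 1.41], [-3.16, 2.05], [-2.99, -0.16], [-3.1, 3.1]. Speed limits (rad/s): [2.79, 2.79, 3.14, 3.14, 3.14, 3.14].

INTERFACE

Orientations are given as a unit quaternion [x, y, z, w].
In Python, from bench import * gives the robot as it stands. The module is installed in compiled form; this text tells all that it offers.
- The arm moves only by the tool apply_moves, never from a script. Its arguments are lists of equal length, an entry for each row: "fingers": the closure, from 0 (fully open) to 1 (shut); "dp": the shift along the world's x, y, z in cm, a list of three; "yaw": the turn about the world's z in degrees. A call has 1 to 10 rows; each row is the pose to reach, as a shift and turn from the pose measured when the call began; what a row does not reach only later rows make up. A row lasts 1/10 s, in which the tool goes at most 50 mm and 8.59 degrees, less where a joint would pass 70% of its speed; a pose out of reach is approached as far as the arm can. A call with a gripper value outside its range is refused whole. The fingers move at their own pace and stop on an object; the grip force is fixed at half the most. Time passes only in rows, so rows that repeat a pose let the fingers close. It gives the time, the measured TCP pose, the force and the opening at its end, in the units of the state.
- read_state(): the state, without advancing time (a new reading comes with each control period).
- get_image(name): name is "side" or "top"; returns a dict with "color" (480x640x3 uint8, blue, green, red), "mtx" (3x3 intrinsics, pixels), "camera_from_world" (4x4, takes a point from world to camera coordinates). Camera axes: x right, y down, z forward; pixel columns grow to the right and rows downward; lengths in mm; the calibration is good to about 2 mm. A picture is of the moment at which its call begins. There is no depth.
- job_done(): hands the job in, once; it reports no verdict.
The state is a dict: "clock": time; "joints": joint angles; "joint_vel": joint speeds; "joint_efforts": joint torques, N m; "position": TCP position; "ee_rot": TCP orientation; "contact_force": force on the tool from outside, world axes, zero at the start; "wrist_torque": the same for the moment, N m; "gripper_width": finger opening in mm.
Only numpy, scipy, OpenCV 4.12 (cv2) and the standard library are available. Lean on these libraries where they do the work, as an engineer would, in place of code of your own. Each camera call takes 0.05 s, during which the arm holds its last target. There are 200 camera calls.

TASK

Pump the orange trigger of the bench clamp, stroke by stroke, until its jaw has pushed the wooden stopper fully home in the sample tin, feeling for the stroke that goes stiff so that the tin is not crushed. Then hold the red release lever down while you slide the clamp's head all the way back to its rear stop, and let go. Be gentle with the clamp, leave the tin lying in its cradle, and do not disturb the crockery, spoon and spare tin around it.

Things in the scene. Friction and masses are not known exactly. Their poses are not given: they have to be found in the camera images.
- clamp: grey bar clamp bolted to the bench: plate 450 x 110 x 12 mm, steel bar 36 mm wide, its top at 35 mm. Origin on the bench near the plate's middle; x along the bar in the clamping direction, to the fixed end jaw (face at +170 mm), z up. The sliding head on the bar is 51 mm wide, 97 mm tall and carries, from back to front: orange trigger, red release lever, moving jaw plate
- carriage (a joint): m the sliding head stands forward of its rear stop: 0 = fully back, grows in the clamping direction. The jaw meets the stopper at about 0.078 to 0.084; the stopper is home near 0.092. Forward it slides with some 3 N of drag; backward it is locked anywhere unless the release lever is held down, and then slides back with about 2 N
- jaw: the sliding head with the moving jaw: an upright grey plate 60 mm wide with a black rubber face, from 37 to 105 mm above the bench. Origin on the bench, 90 mm behind the rubber face along the clamp's x
- trigger (a joint): angle of the orange trigger, rad: 0 = up (spring return), 0.5 = fully squeezed. A full stroke moves the head about 8 mm forward when free, about 6 mm against the stopper (the first 0.1 rad are idle); the head stays there when the trigger is let up
- trigger_pad (a point): middle of the top of the trigger's orange paddle (46 mm along the bar, 44 wide), 112 mm above the bench when up; its axle is 90 mm ahead, 85 mm up. Press straight down: it drops 44 mm in a full stroke. It takes 2 to 4 N while the jaw runs free, 8 to 14 N while the stopper goes in, then turns hard: stop by about 18 N. Above some 22 N the tin is crushed
- release (a joint): angle of the red release lever in rad: 0 = up and locked (spring return), 0.28 = fully down
- release_pad (a point): middle of the top of the red lever's pad (34 mm along the bar, 40 wide), 92 mm above the bench when up. 16 mm behind it a lip stands 12 mm higher; 30 mm ahead is the jaw plate, 13 mm higher. Pressed, it drops 11 mm and creeps 8 mm forward, with 3 to 6 N (more if the clamp is tight); unlocked from 4 mm down. Pressing on it, pull rearwards against the lip to slide the head
- canister: the sample tin, an aluminium cylinder 58 mm across and 108 mm long with a paper band, lying loose in two V-shaped cradle blocks on the clamp, its axis along the bar 75 mm above the bench, its far end within 2 mm of the fixed jaw. Origin at its centre; x along the clamp's x
- stopper (a joint): how far the stopper has been pushed into the tin, in m: 0 = 12 mm still to go, 0.012 = fully home. It grips with about 27 N and stays where it is left
- stopper_face (a point): middle of the outer face of the dark wooden stopper head (50 mm across, 10 mm thick), facing the moving jaw
- mug_a: bystander: white mug, 80 mm across, 82 mm tall; origin under its middle
- mug_b: bystander: white mug, 80 mm across, 82 mm tall; origin under its middle
- mug_c: bystander: white mug, 80 mm across, 82 mm tall; origin under its middle
- bowl: bystander: white cupping bowl, 100 mm across, 55 mm tall; origin under its middle
- spare_tin: bystander: closed sample tin standing upright, 58 mm across, 118 mm tall; origin under its middle
- cupping_spoon: bystander: cupping spoon lying on the bench; origin under its middle
Things that resemble listed ones, but are neither listed nor needed, are in the scene too. Leave any turquoise look-alike of the canister alone.

How it is judged (in metres and radians):
On the way, in this order (a step that is already met when the one before it is completed fails the run):
1. the stopper has been pushed home in the tin (within 1.5 mm) (value of joint stopper above 0.0105 m), for 0.3 s.
2. the head has been slid back to its rear stop (within 8 mm) (value of joint carriage below 0.008 m), for 0.2 s.
At the end, for the whole second after the job is handed in: the stopper is within 1.5 mm of fully home, the sliding head within 8 mm of its rear stop and at rest, trigger and release lever sprung back up (within 0.06 rad), and the tin lies in its cradle within 10 mm of where it began (value of joint stopper above 0.0105 m and value of joint carriage below 0.008 m and value of joint each of trigger, release below 0.06 rad and velocity of joint carriage below 0.005 m/s and distance of canister from where it was at the start of the episode below 0.01 m and linear speed of canister below 0.01 m/s); the robot touches nothing.
It fails at once if the tin is crushed: the jaw presses on it with more than 90 N (contact force between jaw and canister above 90 N).
It fails at once if the robot's hand presses on anything with more than 30 N (contact force between the fingers and anything else above 30 N).
It fails at once if the arm leans on the clamp with more than 30 N (contact force between the arm and clamp above 30 N).
It fails at once if the tin is lifted or knocked out of its cradle (moved more than 25 mm) (distance of canister from where it was at the start of the episode above 0.025 m).
It fails at once if a bystander is moved more than 20 mm or tipped (distance of any of mug_a, mug_b, mug_c, bowl, spare_tin, cupping_spoon from where it was at the start of the episode above 0.02 m or angle between any of mug_a, mug_b, mug_c, bowl, spare_tin's own z axis and vertical above 0.3 rad).
It also fails if it takes over 64 s, if anything falls off the work surface, if the arm or the gripper's body presses on something with over 40 N, if the wrist force passes 120 N, or if a joint passes its speed limit or range.

## Working session

There is one attempt and no reset: what is moved stays moved. The work goes in short steps, Python scripts to look and compute and a tool call to move; the robot and the scene stay as the last step left them, time stands still between calls to the robot, and variables do not carry over. Pictures are saved under pics/ and viewed, about 8 in all and at most 12, crops included, and the job is handed in when it is done.

Besides the shell and the picture viewer there is one more tool, called after "Emit:" by a JSON object that holds its "fn" and its "kwargs". apply_moves: Moves the arm, as the interface text tells. Its arguments: {"type":"object","properties":{"fingers":{"type":"array","items":{"type":"number"}},"dp":{"type":"array","items":{"type":"array","items":{"type":"number"}}},"yaw":{"type":"array","items":{"type":"number"}}},"required":["fingers","dp","yaw"]}

```bash
mkdir -p pics
python3 - <<'E'
from bench import *
import cv2,json
import numpy as np
s=read_state();print({k:s[k] for k in('clock','position','ee_rot','contact_force','gripper_width')})
for n in('top','side'):
    g=get_image(n);cv2.imwrite(f'pics/{n}0.png',g['color']);np.savez(f'{n}.npz',K=g['mtx'],T=g['camera_from_world'])
    T=np.array(g['camera_from_world']);print(n,np.array(g['mtx']).round(1).tolist(),T.round(3).tolist(),(-T[:3,:3].T@T[:3,3]).round(0))
E
```

```text
{'clock': 0.0, 'position': array([ 232.83662429, -579.79708901,  403.62570136]), 'ee_rot': array([-1.89673933e-01,  9.81846514e-01,  1.07029572e-03, -2.76736308e-04]), 'contact_force': array([-0.14368536, -0.64239494, -0.26033016]), 'gripper_width': 85.49204062434212}
top [[444.7, 0.0, 312.2], [0.0, 444.7, 230.8], [0.0, 0.0, 1.0]] [[0.016, -1.0, 0.005, -30.13], [-0.981, -0.017, -0.194, 572.228], [0.194, -0.002, -0.981, 962.9], [0.0, 0.0, 0.0, 1.0]] [ 375.  -19. 1056.]
side [[582.5, 0.0, 314.5], [0.0, 582.5, 229.2], [0.0, 0.0, 1.0]] [[-0.843, -0.538, -0.024, 464.496], [-0.304, 0.512, -0.803, 256.038], [0.444, -0.67, -0.595, 1435.774], [0.0, 0.0, 0.0, 1.0]] [-168. 1080. 1072.]
```

View pics/top0.png

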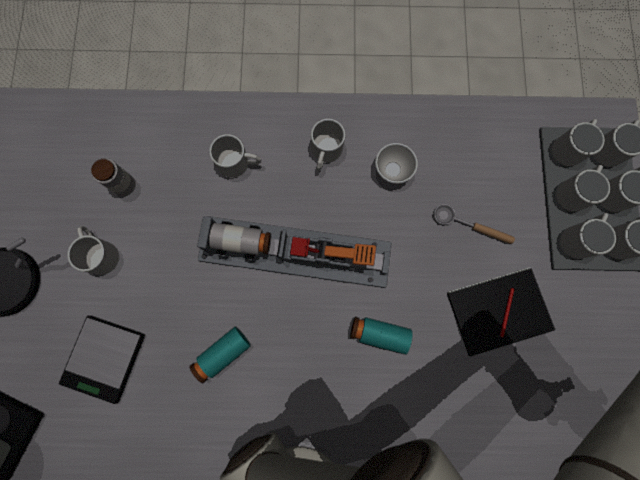

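View pics/side0.png

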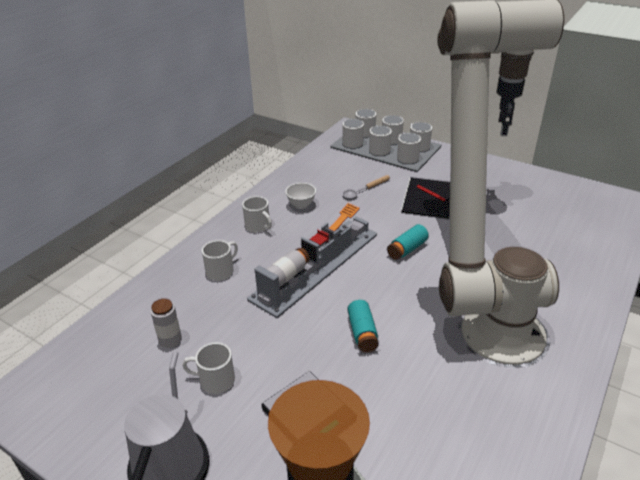

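The top view shows the clamp with its plate from (200,238) to (390,265) and the end jaw at left. The tin with the white band is at (235,237), the red lever at (300,247) and the orange paddle at (365,254). Both turquoise tins, at (220,355) and (382,335), are look-alikes off the clamp, so the tin in the cradle is the one meant. I'll enlarge a crop to confirm this and to measure.

Run:
```python
import cv2
a=cv2.imread('pics/top0.png')[205:295,195:395]
b=cv2.imread('pics/side0.png')[195:315,245:385]
cv2.imwrite('pics/c1.png',cv2.resize(a,None,fx=4,fy=4,interpolation=cv2.INTER_CUBIC))
```

```text
(no output)
```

View pics/c1.png

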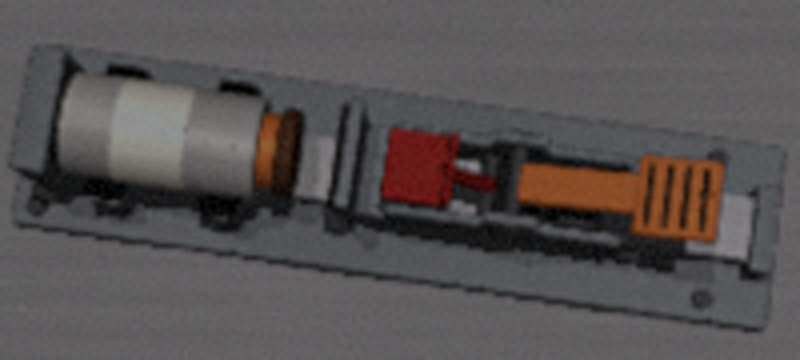

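```bash
cat > h.py <<'E'
import numpy as np,cv2
def cam(n):
    d=np.load(f'{n}.npz');return d['K'],d['T']
def bp(n,px,z):
    K,T=cam(n);R=T[:3,:3];c=-R.T@T[:3,3];d=R.T@np.linalg.inv(K)@np.array([*px,1.]);return c+d*(z-c[2])/d[2]
def pj(n,p):
    K,T=cam(n);q=K@(T[:3,:3]@np.array(p)+T[:3,3]);return q[:2]/q[2]
E
python3 - <<'E'
from h import *
f=lambda u,v:(195+u/4,205+v/4)
C={'pl_bl':(14,222,12),'pl_br':(768,328,12),'pl_tr':(785,145,12),'pad':(679,198,112),'pad_l':(638,195.5,112),'pad_r':(719.5,200.5,112),'red':(421,168,92),'red_l':(385.5,164,92),'red_r':(455,170.5,95),'stopper':(288,153,75)}
P={k:bp('top',f(*v[:2]),v[2]) for k,v in C.items()}
for k in P: print(k,P[k].round(1))
e=P['pl_bl']-P['pl_br'];print('plate axis',np.degrees(np.arctan2(e[1],e[0])),np.linalg.norm(e))
w=P['pl_tr']-P['pl_br'];print(np.degrees(np.arctan2(w[1],w[0])),np.linalg.norm(w))
e=P['red']-P['pad'];print('axis',np.degrees(np.arctan2(e[1],e[0])),np.linalg.norm(e))
for k in('pad','red'):print(k,pj('side',P[k]))
# refine by side crop
b=cv2.imread('pics/side0.png')[195:275,290:390];cv2.imwrite('pics/c2.png',cv2.resize(b,None,fx=7,fy=7,interpolation=cv2.INTER_CUBIC))
from bench import *
from scipy.spatial.transform import Rotation as Rn
print(Rn.from_quat(read_state()['ee_rot']).as_matrix().round(2))
E
```

```text
pl_bl [505.4 246.4  12. ]
pl_br [ 450.6 -197.5   12. ]
pl_tr [ 559.3 -209.5   12. ]
pad [ 511.8 -133.8  112. ]
pad_l [ 512.8 -111.9  112. ]
pad_r [ 510.8 -155.5  112. ]
red [528.9   5.2  92. ]
red_l [530.8  24.7  92. ]
red_r [527.3 -13.5  95. ]
stopper [538.8  80.1  75. ]
plate axis 82.96272482893698 447.2963658229138
-6.2608433085631106 109.34490761897959
axis 82.98527665239855 141.46892756840995
pad [349.83898909 209.08270078]
red [319.42199607 237.82189082]
[[-0.93 -0.37 -0.  ]
 [-0.37  0.93  0.  ]
 [ 0.    0.   -1.  ]]
```

View pics/c2.png

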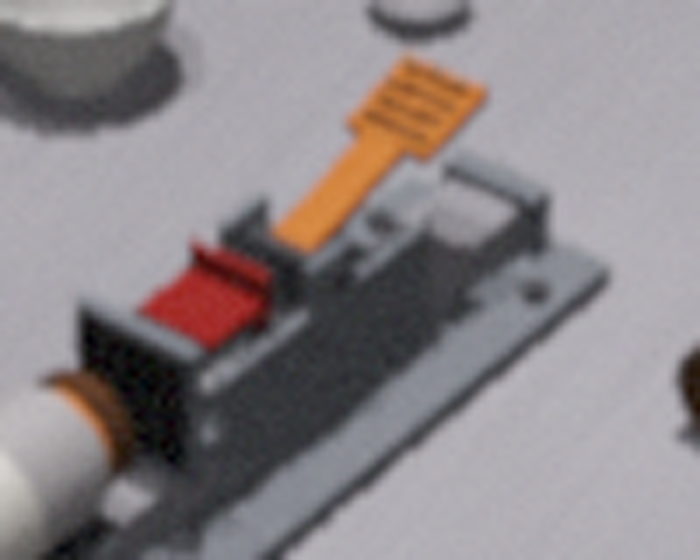

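The crop confirms it: orange paddle centre at about (364.7,254.5) in the top image and red pad at about (300,247). The side view agrees with both. The clamp axis points at 83°. I'll move above the paddle with the fingers shut, turned so the narrow side of the tips lies along the bar.

Emit:
{"fn": "apply_moves", "kwargs": {"fingers": [1,1,1,1,1,1,1,1,1,1], "dp": [[2.8,4.5,0],[5.6,8.9,0],[8.4,13.4,0],[11.2,17.8,0],[14,22.3,0],[16.7,26.8,0],[19.5,31.2,0],[22.3,35.7,0],[25.1,40.1,0],[27.9,44.6,0]], "yaw": [6,12,18,24,30,36,42,48,55,61]}}

```text
clock: 1.1
position: [498.5, -154.0, 403.6]
ee_rot: [-0.664, 0.748, 0.001, -0.001]
contact_force: [1.3, -0.4, 0.4]
gripper_width: -0.1
```

Emit:
{"fn": "apply_moves", "kwargs": {"fingers": [1,1,1,1,1,1], "dp": [[1.3,1.9,-3],[1.3,1.9,-6],[1.3,1.9,-9],[1.3,1.9,-10.4],[1.3,1.9,-10.4],[1.3,1.9,-10.4]], "yaw": [0,0,0,0,0,0]}}

```text
clock: 1.7
position: [511.7, -135.1, 299.8]
ee_rot: [-0.664, 0.748, 0.001, -0.001]
contact_force: [-0.2, -0.5, 0.2]
gripper_width: -0.3
```

Run:
```python
from bench import *
from h import *
s=read_state();print(s['position'],s['contact_force'])
a=get_image('side')['color'][150:280,270:410];b=get_image('top')['color'][205:335,250:410]
r=lambda i:cv2.resize(i,(400,340),interpolation=cv2.INTER_CUBIC)
cv2.imwrite('pics/p1.png',np.hstack([r(a),r(b)]))
```

```text
[ 511.7282529  -135.05897923  299.82638058] [-0.23459976 -0.49880744  0.21212062]
```

View pics/p1.png

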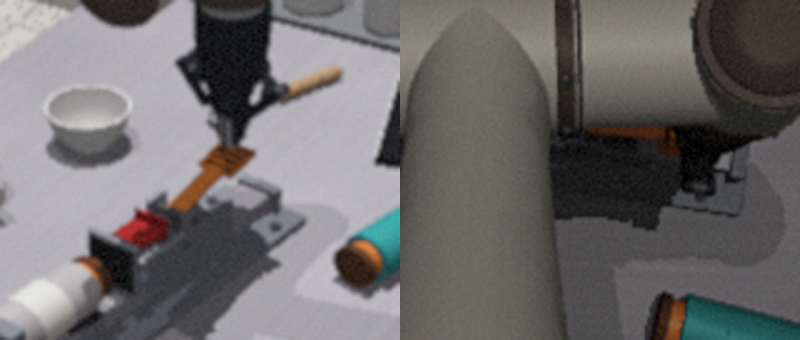

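In the side view (left half, tip at (228,142)) the shut fingertips are centred just above the orange paddle at (228,158). First stroke, done slowly.

Emit:
{"fn": "apply_moves", "kwargs": {"fingers": [1,1,1,1,1,1,1,1], "dp": [[0,0,-1],[0,0,-1.7],[0,0.1,-2.4],[0,0.2,-3.1],[0.1,0.4,-3.8],[0.1,0.5,-4.5],[0.1,0.6,-5.2],[0.1,0.7,-5.4]], "yaw": [0,0,0,0,0,0,0,0]}}

```text
clock: 2.6
position: [513.3, -127.8, 246.2]
ee_rot: [-0.664, 0.748, -0.0, 0.0]
contact_force: [-0.2, -0.9, 3.2]
gripper_width: 0.2
```

Emit:
{"fn": "apply_moves", "kwargs": {"fingers": [1,1,1,1,1,1,1,1,1,1], "dp": [[0,0,2],[0,0,4],[0,0,5.2],[0,0,4],[0,0,3.2],[0,0.1,2.4],[0,0.3,1.6],[0.1,0.5,0.8],[0.1,0.7,0],[0.1,0.7,-0.1]], "yaw": [0,0,0,0,0,0,0,0,0,0]}}

```text
clock: 3.6
position: [514.0, -120.3, 244.0]
ee_rot: [-0.664, 0.748, 0.001, -0.0]
contact_force: [-2.2, 1.6, 2.9]
gripper_width: -0.1
```

Run:
```python
from bench import *
from h import *
a=get_image('side')['color'][150:300,250:410]
cv2.imwrite('pics/p2.png',cv2.resize(a,None,fx=4,fy=4,interpolation=cv2.INTER_CUBIC))
```

```text
(no output)
```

View pics/p2.png

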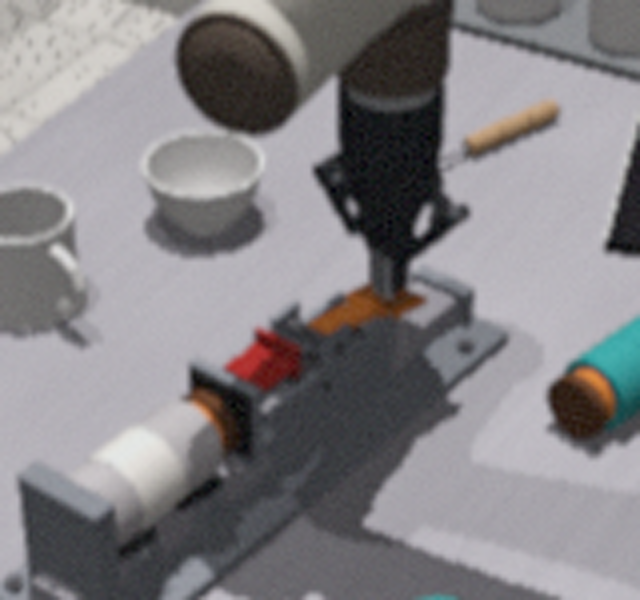

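The side view shows the trigger squeezed with the tip on the paddle at (390,295), and the jaw at (225,400) close to the stopper at (225,410). It still runs free at 3 N, so I'll continue.

Emit:
{"fn": "apply_moves", "kwargs": {"fingers": [1,1,1,1,1,1,1,1,1,1], "dp": [[0,0,2],[0,0,4],[0,0,5.4],[0,0,4.2],[0,0,3.2],[0,0.1,2.4],[0,0.3,1.6],[0.1,0.5,0.8],[0.1,0.7,0.1],[0.1,0.7,0]], "yaw": [0,0,0,0,0,0,0,0,0,0]}}

```text
clock: 4.65
position: [515.0, -112.9, 243.3]
ee_rot: [-0.664, 0.748, 0.001, -0.001]
contact_force: [-0.5, 1.3, 3.1]
gripper_width: -0.4
```

Emit:
{"fn": "apply_moves", "kwargs": {"fingers": [1,1,1,1,1,1,1,1,1,1], "dp": [[0,0,2],[0,0,4],[0,0,5.4],[0,0,4.2],[0,0,3.2],[0,0.1,2.4],[0,0.3,1.6],[0.1,0.5,0.8],[0.1,0.7,0.1],[0.1,0.7,0.1]], "yaw": [0,0,0,0,0,0,0,0,0,0]}}

```text
clock: 5.65
position: [516.0, -105.7, 243.8]
ee_rot: [-0.664, 0.748, 0.002, -0.002]
contact_force: [-2.3, 0.4, 9.8]
gripper_width: -0.0
```

9.8 N means the stopper has been met. From here the strokes go slowly, with a stop partway.

Emit:
{"fn": "apply_moves", "kwargs": {"fingers": [1,1,1,1,1,1,1,1,1,1], "dp": [[0,0,2],[0,0,4],[0,0,5.4],[0,0,4.2],[0,0,3.6],[0,0.1,3.1],[0,0.2,2.6],[0.1,0.2,2.2],[0.1,0.3,1.8],[0.1,0.3,1.8]], "yaw": [0,0,0,0,0,0,0,0,0,0]}}

```text
clock: 6.65
position: [516.1, -103.0, 261.2]
ee_rot: [-0.664, 0.747, 0.003, -0.004]
contact_force: [-4.0, -1.0, 9.2]
gripper_width: -0.0
```

Emit:
{"fn": "apply_moves", "kwargs": {"fingers": [1,1,1,1], "dp": [[0,0.1,-0.3],[0,0.1,-0.6],[0,0.2,-0.9],[0,0.2,-0.9]], "yaw": [0,0,0,0]}}

```text
clock: 7.05
position: [516.4, -100.8, 252.6]
ee_rot: [-0.665, 0.747, 0.002, -0.004]
contact_force: [-2.3, 0.6, 9.6]
gripper_width: -0.1
```

Emit:
{"fn": "apply_moves", "kwargs": {"fingers": [1,1,1,1], "dp": [[0,0,-0.3],[0,0.1,-0.6],[0,0.1,-0.8],[0,0.1,-0.8]], "yaw": [0,0,0,0]}}

```text
clock: 7.45
position: [516.8, -99.1, 245.5]
ee_rot: [-0.665, 0.747, 0.002, -0.003]
contact_force: [-3.1, 4.0, 12.5]
gripper_width: -0.3
```

Emit:
{"fn": "apply_moves", "kwargs": {"fingers": [1,1,1,1,1,1,1,1,1,1], "dp": [[0,0,2],[0,0,4],[0,0,5.3],[0,0,4.1],[0,0,3.6],[0,0,3.2],[0,0.1,2.8],[0,0.1,2.6],[0,0.2,2.4],[0,0.2,2.4]], "yaw": [0,0,0,0,0,0,0,0,0,0]}}

```text
clock: 8.45
position: [516.7, -97.5, 269.9]
ee_rot: [-0.665, 0.747, 0.002, -0.004]
contact_force: [-1.7, -2.2, 7.0]
gripper_width: 0.5
```

Emit:
{"fn": "apply_moves", "kwargs": {"fingers": [1,1,1,1], "dp": [[0,0,-0.2],[0,0.1,-0.4],[0,0.1,-0.5],[0,0.1,-0.5]], "yaw": [0,0,0,0]}}

```text
clock: 8.85
position: [516.8, -97.1, 266.2]
ee_rot: [-0.665, 0.746, 0.001, -0.005]
contact_force: [-3.3, -4.1, 10.8]
gripper_width: -0.2
```

Emit:
{"fn": "apply_moves", "kwargs": {"fingers": [1,1,1], "dp": [[0,0.1,-0.2],[0,0.1,-0.4],[0,0.1,-0.4]], "yaw": [0,0,0]}}

```text
clock: 9.15
position: [516.9, -96.9, 263.9]
ee_rot: [-0.666, 0.746, 0.001, -0.006]
contact_force: [-4.0, -4.4, 12.5]
gripper_width: -0.1
```

Emit:
{"fn": "apply_moves", "kwargs": {"fingers": [1,1,1], "dp": [[0,0.1,-0.2],[0,0.1,-0.4],[0,0.1,-0.4]], "yaw": [0,0,0]}}

```text
clock: 9.45
position: [516.9, -96.6, 262.0]
ee_rot: [-0.666, 0.746, -0.0, -0.006]
contact_force: [-5.6, -3.5, 15.5]
gripper_width: 0.2
```

Emit:
{"fn": "apply_moves", "kwargs": {"fingers": [1,1], "dp": [[0,0,-0.2],[0,0,-0.3]], "yaw": [0,0]}}

```text
clock: 9.65
position: [516.8, -96.6, 261.2]
ee_rot: [-0.666, 0.745, -0.0, -0.006]
contact_force: [-6.0, 1.0, 17.2]
gripper_width: 0.1
```

Run:
```python
from bench import *
from h import *
s=read_state();print(s['position'],s['contact_force'])
a=get_image('side')['color'][215:315,240:340]
cv2.imwrite('pics/p3.png',cv2.resize(a,None,fx=6,fy=6,interpolation=cv2.INTER_CUBIC))
```

```text
[516.81434693 -96.62471503 261.2384216 ] [-5.97180777  0.97857603 17.1719553 ]
```

View pics/p3.png

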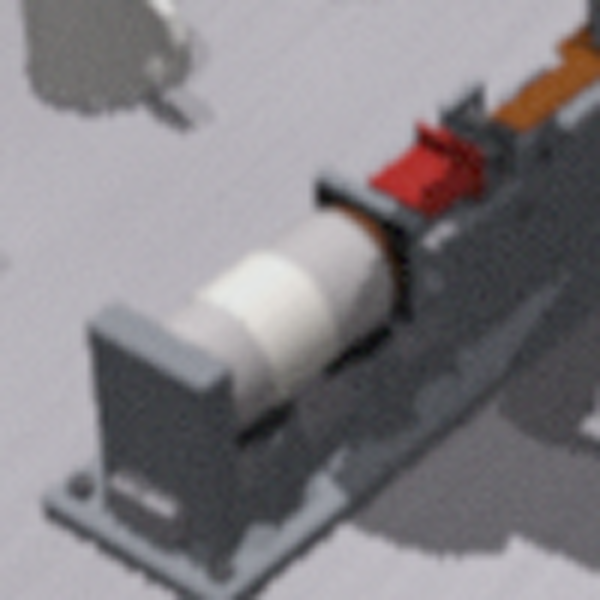

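The side view shows the rubber jaw against the stopper head at (390,255) with the bare neck gone. The force climbs 2 N per mm and reads 17 N, so this is the stiff stroke. I'll hold briefly, then let the trigger up and look.

Emit:
{"fn": "apply_moves", "kwargs": {"fingers": [1,1,1,1,1,1,1,1], "dp": [[0,0,0],[0,0,0],[0,0,1],[0,0,3],[0,-1,5],[0,-3,7],[0,-5,8],[0,-5,8]], "yaw": [0,0,0,0,0,0,0,0]}}

```text
clock: 10.5
position: [517.2, -147.9, 342.4]
ee_rot: [-0.666, 0.746, -0.002, -0.005]
contact_force: [-0.9, 0.5, 0.6]
gripper_width: -0.4
```

Run:
```python
from bench import *
from h import *
s=read_state();print(s['position'],s['contact_force'],s['ee_rot'])
a=get_image('side')['color'];b=get_image('top')['color']
for n,im,r in(('side',a,(180,315,240,400)),('top',b,(190,300,190,400))):
    h=cv2.cvtColor(im,cv2.COLOR_BGR2HSV)
    m=((h[...,0]<5)|(h[...,0]>174))&(h[...,1]>150)&(h[...,2]>50)
    q=np.zeros_like(m);q[r[0]:r[1],r[2]:r[3]]=m[r[0]:r[1],r[2]:r[3]]
    v,u=np.nonzero(q);print(n,len(u),u.mean() if len(u) else 0,v.mean() if len(u) else 0)
    if len(u):print(bp(n,(u.mean(),v.mean()),93))
# same measure on the first picture
for n,r in(('side',(180,315,240,400)),('top',(190,300,190,400))):
    h=cv2.cvtColor(cv2.imread(f'pics/{n}0.png'),cv2.COLOR_BGR2HSV)
    m=((h[...,0]<5)|(h[...,0]>174))&(h[...,1]>150)&(h[...,2]>50)
    q=np.zeros_like(m);q[r[0]:r[1],r[2]:r[3]]=m[r[0]:r[1],r[2]:r[3]]
    v,u=np.nonzero(q);print('start',n,len(u),bp(n,(u.mean(),v.mean()),93))
A=cv2.resize(a[210:310,240:340],(400,400),interpolation=cv2.INTER_CUBIC)
B=cv2.resize(b[205:285,200:280],(400,400),interpolation=cv2.INTER_CUBIC)
cv2.imwrite('pics/p4.png',np.hstack([A,B]))
```

```text
[ 517.16776603 -147.86146524  342.37231481] [-0.91757808  0.5430885   0.6364952 ] [-0.66572651  0.74617781 -0.00156621 -0.00494444]
side 150 311.9266666666667 243.41333333333333
[532.40353195  38.01597354  93.        ]
top 0 0 0
start side 147 [526.8979404   2.3687748  93.       ]
start top 327 [529.12511194   4.14216482  93.        ]
```

View pics/p4.png

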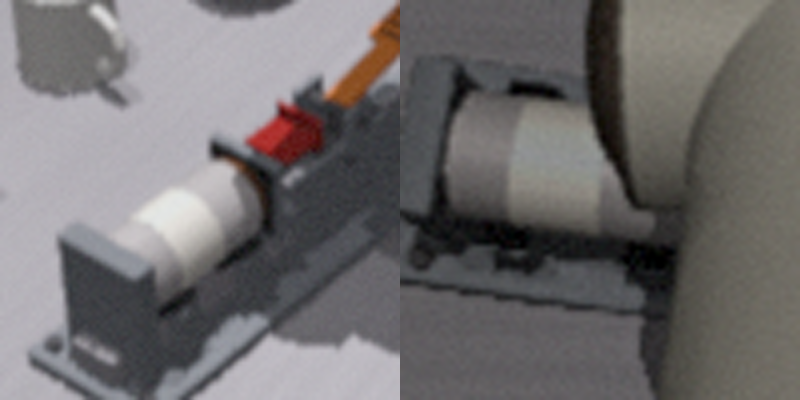

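The tin is in place and the stopper head is seated (left half, dark rim at (258,195)). The red pad, now at (290,135) in the left half, has moved forward 36 mm and lies at about (533,41). I'll move over the pad, slightly ahead of its middle.

Emit:
{"fn": "apply_moves", "kwargs": {"fingers": [1,1,1,1,1,1,1,1,1,1], "dp": [[0.4,4,0],[0.8,8,0],[1.2,12,0],[1.5,16,0],[1.8,19.6,0],[1.8,19.6,0],[1.8,19.6,-2],[1.8,19.6,-4],[1.8,19.6,-6],[1.8,19.6,-6]], "yaw": [0,0,0,0,0,0,0,0,0,0]}}

```text
clock: 11.6
position: [533.0, 49.2, 277.0]
ee_rot: [-0.666, 0.746, 0.002, -0.01]
contact_force: [-0.4, -1.5, -0.1]
gripper_width: -0.2
```

Run:
```python
from bench import *
from h import *
s=read_state();print(s['position'],s['contact_force'],s['ee_rot'])
a=get_image('side')['color']
cv2.imwrite('pics/p5.png',cv2.resize(a[180:280,260:360],(600,600),interpolation=cv2.INTER_CUBIC))
```

```text
[533.02765304  49.15034397 276.99149265] [-0.42726486 -1.48530399 -0.07216439] [-0.66587733  0.74599251  0.00187516 -0.00995152]
```

View pics/p5.png

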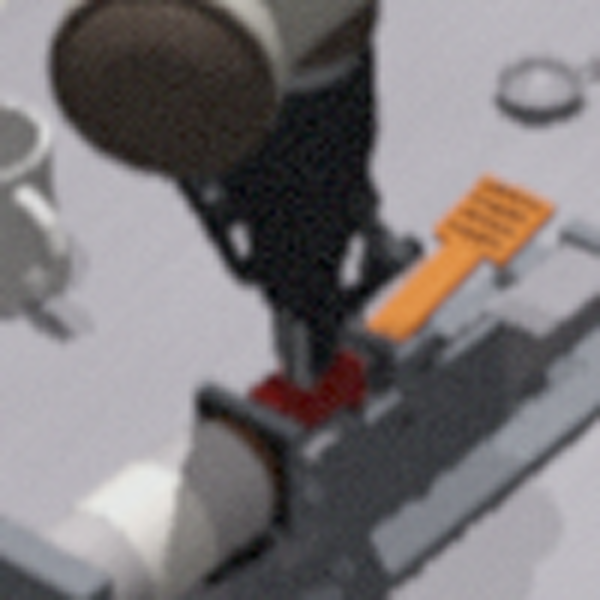

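The side view shows the fingertips at (300,380) over the red pad, ahead of its lip at (350,365) and behind the jaw plate at (235,400). Pressing down in small steps.

Emit:
{"fn": "apply_moves", "kwargs": {"fingers": [1,1,1,1,1,1], "dp": [[0.2,0,-0.6],[0.2,0,-1],[0.2,0,-1.3],[0.2,0.1,-1.6],[0.2,0.1,-1.8],[0.2,0.1,-1.8]], "yaw": [0,0,0,0,0,0]}}

```text
clock: 12.25
position: [536.1, 50.6, 261.5]
ee_rot: [-0.666, 0.746, 0.001, -0.008]
contact_force: [-1.3, 1.0, 4.7]
gripper_width: 0.3
```

Emit:
{"fn": "apply_moves", "kwargs": {"fingers": [1,1,1,1], "dp": [[0,0,-0.3],[0,0,-0.6],[0,0,-0.7],[0,0,-0.7]], "yaw": [0,0,0,0]}}

```text
clock: 12.65
position: [536.1, 50.8, 255.2]
ee_rot: [-0.666, 0.746, 0.0, -0.008]
contact_force: [-2.0, 2.7, 5.4]
gripper_width: 0.1
```

Emit:
{"fn": "apply_moves", "kwargs": {"fingers": [1,1,1,1,1], "dp": [[-0.1,-0.4,0],[-0.1,-0.8,0],[-0.1,-1.2,0],[-0.2,-1.6,0],[-0.2,-2,0]], "yaw": [0,0,0,0,0]}}

```text
clock: 13.15
position: [533.8, 30.9, 256.0]
ee_rot: [-0.666, 0.746, 0.001, -0.007]
contact_force: [-3.1, 3.3, 5.5]
gripper_width: 0.0
```

It slides with about 3 N. Continuing.

Emit:
{"fn": "apply_moves", "kwargs": {"fingers": [1,1,1,1,1,1,1,1,1,1], "dp": [[0,-0.5,-0.1],[-0.1,-1,-0.1],[-0.1,-1.5,-0.1],[-0.2,-2,-0.1],[-0.2,-2.5,-0.1],[-0.3,-3,-0.1],[-0.4,-3.5,-0.1],[-0.4,-4,-0.1],[-0.5,-4.5,-0.1],[-0.6,-5,-0.1]], "yaw": [0,0,0,0,0,0,0,0,0,0]}}

```text
clock: 14.15
position: [527.6, -19.1, 255.6]
ee_rot: [-0.666, 0.745, 0.001, -0.007]
contact_force: [-3.5, 2.8, 6.1]
gripper_width: 0.0
```

Emit:
{"fn": "apply_moves", "kwargs": {"fingers": [1,1,1,1], "dp": [[0,-0.4,0],[-0.1,-0.8,0],[-0.1,-1.2,0],[-0.1,-1.2,0]], "yaw": [0,0,0,0]}}

```text
clock: 14.55
position: [526.3, -31.7, 256.2]
ee_rot: [-0.666, 0.746, 0.001, -0.008]
contact_force: [-2.4, -0.7, 3.7]
gripper_width: 0.0
```

Emit:
{"fn": "apply_moves", "kwargs": {"fingers": [1,1,1,1], "dp": [[0,-0.3,-0.1],[0,-0.6,-0.1],[-0.1,-0.9,-0.1],[-0.1,-0.9,-0.1]], "yaw": [0,0,0,0]}}

```text
clock: 14.95
position: [526.3, -39.3, 256.9]
ee_rot: [-0.667, 0.745, -0.0, -0.005]
contact_force: [-1.6, 7.6, 8.9]
gripper_width: 0.1
```

Emit:
{"fn": "apply_moves", "kwargs": {"fingers": [1,1,1], "dp": [[0,-0.2,0],[0,-0.4,0],[0,-0.5,0]], "yaw": [0,0,0]}}

```text
clock: 15.25
position: [526.9, -42.8, 258.6]
ee_rot: [-0.667, 0.745, -0.0, -0.003]
contact_force: [-4.5, 11.2, 12.2]
gripper_width: -0.1
```

The rear force rose to 11 N, which is the rear stop. I'll lift straight off, back away and check.

Emit:
{"fn": "apply_moves", "kwargs": {"fingers": [1,1,1,1,1,1,1,1,1,1], "dp": [[0,0.2,0],[0,0.3,0.5],[0,0.3,1.2],[0,0.3,2],[0,0.3,4],[0,0.3,7],[-2,-4,9],[-5,-8,10],[-8,-12,10],[-10,-16,10]], "yaw": [0,0,0,0,0,0,0,0,0,0]}}

```text
clock: 16.25
position: [424.9, -203.8, 359.5]
ee_rot: [-0.667, 0.745, -0.001, -0.002]
contact_force: [1.1, 0.0, -0.6]
gripper_width: -0.1
```

Emit:
{"fn": "apply_moves", "kwargs": {"fingers": [1,1,1,1,1,1,1], "dp": [[-3,-4,0],[-5,-8,0],[-7,-12,0],[-9,-16,0],[-11,-20,0],[-12,-23,0],[-12,-23,0]], "yaw": [0,0,0,0,0,0,0]}}

```text
clock: 16.95
position: [303.4, -436.7, 359.3]
ee_rot: [-0.665, 0.747, -0.001, -0.002]
contact_force: [-0.6, 1.1, 0.4]
gripper_width: 0.0
```

Run:
```python
from bench import *
from h import *
s=read_state();print(s['position'],s['contact_force'])
a=get_image('side')['color'];b=get_image('top')['color']
h=cv2.cvtColor(b,cv2.COLOR_BGR2HSV)
m=((h[...,0]<5)|(h[...,0]>174))&(h[...,1]>150)&(h[...,2]>50);q=np.zeros_like(m);q[190:300,190:400]=m[190:300,190:400]
v,u=np.nonzero(q);print(len(u),len(u) and bp('top',(u.mean(),v.mean()),93))
A=cv2.resize(b[200:290,195:405],None,fx=3.7,fy=3.7,interpolation=cv2.INTER_CUBIC)
B=cv2.resize(a[190:310,240:400],(347,260),interpolation=cv2.INTER_CUBIC)
C=cv2.resize(b,(347,260));o=np.vstack([A[:,:777],np.pad(np.hstack([B,C]),((0,0),(0,777-694),(0,0)))])
cv2.imwrite('pics/p6.png',o)
```

```text
[ 303.36339989 -436.72106492  359.29901346] [-0.57439883  1.06351442  0.39397072]
333 [521.91060744 -52.25344268  93.        ]
```

View pics/p6.png

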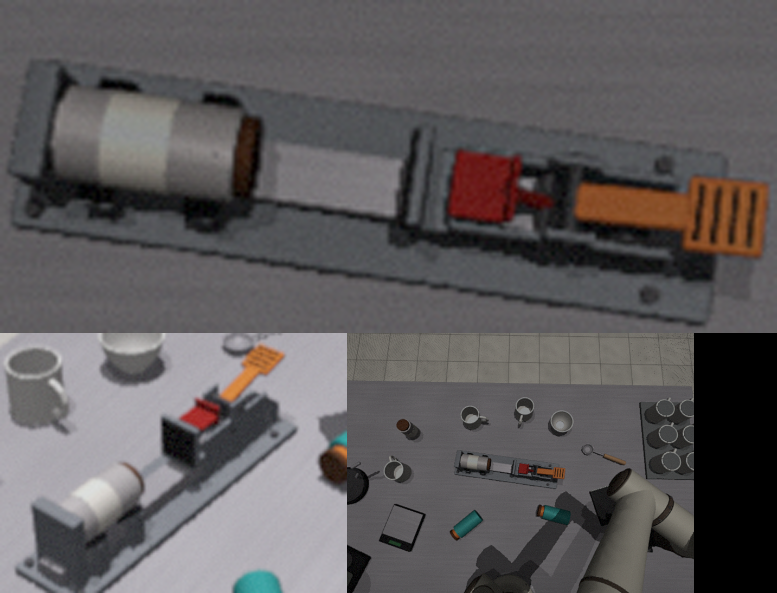

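The top view (upper crop) shows the head fully back with the jaw at (425,190), trigger and lever up, and the tin in its cradle. The dark stopper head sits directly on the tin at (248,157) with no orange neck showing. I'll check the stopper's travel with a numeric before/after profile of the images.

Run:
```python
from bench import *
from h import *
b=get_image('top')['color'];a0=cv2.imread('pics/top0.png')
# profile along axis at z=104 (tin top line) in clamp coords; points relative to (545,187)=end-jaw face approx
ux=np.array([.122,.9925]);o=np.array([532.5,18.])
K,T=cam('top')
def prof(im,z,offs=range(-6,7,2)):
    s=np.arange(20,180,1.0);R=0
    for d in offs:
        p=np.array([np.append(o+ux*t+np.array([.9925,-.122])*d,z) for t in s])
        q=(T[:3,:3]@p.T).T+T[:3,3];q=q@K.T;q=(q[:,:2]/q[:,2:]).astype(np.float32)
        R=R+cv2.remap(im,q[:,0][None],q[:,1][None],cv2.INTER_LINEAR)[0].astype(float)
    return s,R/len(list(offs))
for n,im in(('start',a0),('now',b)):
    s,p=prof(im,100);print(n);print([(int(t),*map(int,c)) for t,c in zip(s[::2],p[::2]) if t<90 or t>150])
```

```text
start
[(20, 40, 38, 37), (22, 28, 27, 26), (24, 58, 56, 55), (26, 88, 84, 82), (28, 91, 88, 86), (30, 73, 70, 69), (32, 39, 38, 37), (34, 37, 37, 38), (36, 90, 87, 89), (38, 116, 113, 116), (40, 120, 116, 119), (42, 117, 114, 117), (44, 108, 105, 108), (46, 101, 98, 101), (48, 98, 95, 98), (50, 98, 95, 97), (52, 81, 79, 81), (54, 42, 42, 44), (56, 7, 9, 17), (58, 8, 17, 31), (60, 21, 31, 52), (62, 25, 36, 57), (64, 21, 32, 54), (66, 21, 33, 56), (68, 28, 53, 90), (70, 38, 74, 128), (72, 43, 83, 140), (74, 40, 80, 139), (76, 37, 73, 126), (78, 58, 72, 99), (80, 105, 105, 110), (82, 122, 122, 125), (84, 123, 123, 128), (86, 124, 124, 129), (88, 122, 122, 127), (152, 142, 145, 143), (154, 143, 145, 143), (156, 142, 143, 142), (158, 133, 135, 136), (160, 124, 124, 128), (162, 121, 121, 126), (164, 121, 121, 126), (166, 122, 123, 127), (168, 120, 122, 126), (170, 121, 123, 126), (172, 121, 121, 126), (174, 120, 121, 126), (176, 120, 121, 126), (178, 120, 120, 125)]
now
[(20, 117, 114, 117), (22, 117, 114, 117), (24, 118, 115, 118), (26, 116, 113, 117), (28, 117, 114, 117), (30, 117, 114, 
[... 182 characters left out ...]
, 113, 116), (50, 116, 112, 115), (52, 113, 110, 113), (54, 106, 104, 106), (56, 99, 97, 98), (58, 97, 94, 96), (60, 97, 94, 96), (62, 93, 90, 93), (64, 63, 61, 63), (66, 24, 25, 27), (68, 5, 10, 16), (70, 12, 21, 37), (72, 18, 30, 51), (74, 18, 32, 54), (76, 18, 32, 55), (78, 26, 34, 53), (80, 66, 68, 75), (82, 112, 112, 116), (84, 123, 123, 128), (86, 122, 123, 127), (88, 120, 121, 125), (152, 141, 144, 141), (154, 142, 143, 142), (156, 142, 143, 142), (158, 139, 141, 140), (160, 129, 130, 132), (162, 122, 123, 126), (164, 119, 120, 125), (166, 120, 120, 125), (168, 119, 120, 124), (170, 119, 120, 124), (172, 120, 121, 125), (174, 119, 120, 124), (176, 119, 120, 124), (178, 119, 120, 124)]
```

Run:
```python
from bench import *
from h import *
b=np.mean([get_image('top')['color'].astype(np.float32) for _ in range(6)],0);a0=cv2.imread('pics/top0.png').astype(np.float32)
ux=np.array([.122,.9925]);o=np.array([532.5,18.]);K,T=cam('top');s=np.arange(45,95,.25)
for z,ds in((100,range(-8,9,2)),(95,(-15,-13,-11)),(95,(11,13,15))):
  for n,im in(('start',a0),('now',b)):
    R=0
    for d in ds:
        p=np.array([np.append(o+ux*t+np.array([.9925,-.122])*d,z) for t in s]);q=((T[:3,:3]@p.T).T+T[:3,3])@K.T;q=(q[:,:2]/q[:,2:]).astype(np.float32)
        R=R+cv2.remap(im,q[:,0][None],q[:,1][None],cv2.INTER_CUBIC)[0]
    R/=len(ds);r=R[:,2]/(R[:,0]+1);rb=R[:,2]-R[:,0]
    B=R[:,0];tin=np.interp(62,*(lambda m:(B[m],s[m]))((s>76)&(s<84)))
    w=s[rb>15];print(n,z,list(ds)[0],'wood',w.min(),w.max(),'tin edge %.2f'%tin,'face->tin %.2f'%(tin-w.min()),'peak R-B near tin %.0f'%rb[(s>tin-4)&(s<tin+1)].max())
```

```text
start 100 -8 wood 57.0 78.75 tin edge 78.18 face->tin 21.18 peak R-B near tin 102
now 100 -8 wood 68.75 79.0 tin edge 79.86 face->tin 11.11 peak R-B near tin 36
start 95 -15 wood 57.25 78.75 tin edge 78.92 face->tin 21.67 peak R-B near tin 90
now 95 -15 wood 69.25 79.0 tin edge 80.21 face->tin 10.96 peak R-B near tin 29
start 95 11 wood 57.75 78.75 tin edge 79.08 face->tin 21.33 peak R-B near tin 92
now 95 11 wood 69.25 79.25 tin edge 80.37 face->tin 11.12 peak R-B near tin 34
```

The before/after profile shows no orange neck left. Face to tin edge is 11.0 mm, and the same method reads 10.8 mm for the 10 mm head alone. The tin moved about 1 mm. The 17 N held without further travel also fits a seated stopper, so I'm handing in.

```bash
python3 -c "
from bench import *
print(job_done());print(read_state()['clock'])"
```

```text
the job is handed in; nothing more can be done
None
the job is handed in; nothing more can be done
```

The stopper is pushed home and the clamp head is back at its rear stop. I handed the job in at about 17.5 s; no verdict is reported.

- **Pumping:** Three full strokes ran free at 3 N. The next two pushed the stopper in at 9 to 12.5 N. The last stroke went stiff, and I stopped at 17 N.
- **Release:** I held the red lever down at about 5 N and slid the head back roughly 92 mm. At the rear stop the pull rose to 11 N, and I lifted off.
- **Final pictures:** The head is fully back, and the trigger and lever are up. The tin lies in its cradle about 1 mm from where it began. In the overview the crockery, spoon and spare tin look undisturbed, and the arm is clear.
- **Weak spot:** The stopper check disagreed slightly. The raw pixel difference gave about 10.1 to 10.7 mm of travel, close to the 10.5 mm threshold. The invisible neck, the head-thickness comparison and the stiff 17 N reading all say it is fully home.

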